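# Trip the glue-up jig and trap the kicked-out drawer pull

## Task

A glued-up drawer pull sits in the sloping clamping jig, held back by the catch of the spring-loaded trip lever. Press the lever's orange thumb tab all the way down with one finger, so that the spring kicker knocks the pull out down the white runway, and stop it with your other finger before it slides off the end into the green tray. Finish holding it like that, tab still fully down and the pull lying on the runway against your finger: never pick the pull up, and leave everything else on the bench where it lies.

Things in the scene. Friction and masses are not known exactly. Their poses are not given: they have to be found in the camera images.
- jig: The plywood glue-up jig, bolted down, placed and turned anew each time; base board 215 x 300 x 18 mm. Origin: on the bench, straight below the runway's origin; z up. An open toggle clamp with a red handle stands on it at x = 50 to 160 mm, y = -65 to -8 mm, its top 180 mm above the bench.
- runway: White slick sloping deck on the jig, with a channel 36 mm wide between aluminium strips 8 mm high. Origin: on the deck, middle of the channel, at the catch, 95 mm above the bench. y points down the runway (falls at 0.35 rad), x level across it (the trip lever is on the -x side), z square to the deck. The deck runs from y = -125 mm to its open lower end at y = +135 mm.
- pull: The drawer pull: laminated light, dark, light wood, 32 (x) by 60 (y) by 34 mm high (z), 70 g. Origin: centre of its underside. Starts at (0, -30, 0) mm in the runway's frame, axes alike, between kicker and catch. Once let go it runs off the lower end within half a second and does not stop by itself: the stopping finger must be in the channel beforehand.
- kicker (a joint): Spring kicker at the runway's top end: steel plate on a rod with a coil spring, in an aluminium block 30 mm high. It pushes the pull down the runway with about 2.7 N for 15 mm, then stops. 0 = drawn back against the pull (start), 0.015 m = sprung out.
- trip (a joint): Trip lever on the -x side of the runway, hinged about 94 mm uphill of its tab. 0 = up: its steel catch crosses the channel just below the pull, 7 mm above the deck. The catch lets go at about 0.14 rad; 0.2 rad = fully down on the stop, where the catch is below the deck. A spring lifts it again; the tab takes about 3 N to start, 5 N fully down.
- trip_pad (a point): Middle of the top of the orange thumb tab (black ribs) at the lever's lower end, 27 mm across the runway by 38 mm along it, top nearly level. Up, it lies at about (-55, +41, +27) mm in the runway's frame. It goes down about 18 mm in all, ending some 8 to 10 mm above the plane of the deck. Between it and the channel nothing stands higher than the 8 mm strip.
- parts_tray: Green plastic parts tray with screws and dowels, 210 x 150 x 42 mm, standing at the foot of the runway. Origin: centre of its underside. To be left alone.
- wood_screw_clamp_1: Wooden hand screw (clamp with two wooden jaws and two handles), about 120 x 210 mm, 33 mm high, lying loose. Origin: centre of its underside. To be left alone.
- wood_screw_clamp_2: A second wooden hand screw, the same. To be left alone.
- spring_clip: Steel spring clip with red grips, about 110 x 55 mm, 24 mm high, lying loose. Origin: at its pivot, underside. To be left alone.
- brush_tray: Grey silicone brush tray, 110 x 210 x 18 mm. Origin: centre of its underside. To be left alone.
- glue_brush: Glue brush with a blue silicone head, 152 mm long, lying in the grey tray. To be left alone.
- glue_bottle: Yellow glue bottle, 66 mm in diameter, 190 mm high, standing. Origin: centre of its underside. To be left alone.
There are look-alikes about, which are no part of the job. There is more than one size of the pull; the job needs the largest.

How it is judged:
On the way, in this order (a step that is already met when the one before it is completed fails the run):
1. the trip tab is being pressed (value of joint trip above 0.06 rad).
2. the pull has been kicked out of its nest and a finger has stopped it on the runway, the tab down (y of pull in the frame of runway between -0.018 and 0.095 m and z of pull in the frame of runway between -0.006 and 0.008 m and angle between the z axis of pull and the z axis of runway, either way round below 0.15 rad and value of joint trip above 0.15 rad and contact force between pull and the fingers above 0.02 N and linear speed of pull below 0.02 m/s), for 0.3 s.
At the end, for the whole second after the job is handed in: The trip lever is down (over 0.15 of 0.2 rad); the pull is at least 12 mm out of its nest, flat on the deck (within 0.15 rad and 8 mm), clear of the lower end (origin under 95 mm below the catch), still (under 20 mm/s) and resting against a finger (over 0.02 N) (all of step 2); the arm keeps its last pose, push and grip.
It fails at once if the pull is lifted off the runway (z of pull in the frame of runway above 0.02 m).
It fails at once if the pull slides off the lower end or falls off the runway (y of pull in the frame of runway above 0.12 m or z of pull in the frame of runway below -0.015 m).
It fails at once if another thing on the bench is disturbed (distance of any of parts_tray, wood_screw_clamp_1, wood_screw_clamp_2, spring_clip, brush_tray, glue_brush, glue_bottle from where it was at the start of the episode above 0.015 m).
It also fails if it takes over 29 s, if anything falls off the work surface, if the arm or the gripper's body presses on something with over 40 N, if the wrist force passes 120 N, or if a joint passes its speed limit or range.

## Robot

A 6-joint arm with a two-finger parallel gripper is mounted at the origin on the work surface. World frame = base frame: x ahead of the robot, y to its left, z up, the work surface at z = 0. Lengths are in m, angles in rad, forces in N, time in s.
With the tool pointing down it reaches from about 0.35 to 0.85 m from the base axis. Payload 8.1 kg.
Tool frame: the origin (TCP) lies between the finger pads; the fingertips stand 14 mm ahead of it and the grasp point (between the pads) lies 5 mm behind it; y points along the fingers, z is the direction in which the jaws open and shut, and the axes are right-handed (so a half turn about y gives the same grasp; the last joint's range is limited). The gripper opens to 93 mm and grips with 3 to 60 N. Pads are 15 mm wide; open, the fingers measure 128 mm over their backs; the gripper's body (75 mm by 188 mm) begins 65 mm behind the grasp point.
Start: joints at [-1.375, 0.13, 1.488, -0, 1.523, -0.085], TCP at [0.166, -0.576, 0.233] pointing down, gripper open.
Joint ranges: [-2.96, 2.96], [-0.89, 2.26], [0.02, 2.5], [-1.34, 4.48], [0, 2.73], [-2.66, 2.66]. Speed limits (rad/s): [2.39, 2.39, 2.79, 3.14, 3.14, 3.14].

## Interface

Orientations are given as a unit quaternion [x, y, z, w].
In Python, from plant import state, snapshot, close_job, outline_of gives the robot as it stands.
- The arm moves only by the tool play_rows, never from a script. Its argument "rows" is a list of rows, each an object with "xyz": the shift along the tool's x, y, z normalised to -1 to 1, where 1 is 0.06 m, a list of three; "turn": the turn, a rotation vector about the tool's x, y, z normalised to -1 to 1, where 1 is 5 degrees, a list of three; "hand": the opening, from -1 (shut) to 1 (fully open), so that 0 is half open. A call has 1 to 12 rows; each row shifts and turns the commanded pose from where the row before left it, along the tool's axes as they then stand; what a row does not reach is not made up. A row lasts 1/8 s, in which the tool goes at most 62.5 mm and 10.7 degrees, less where a joint would pass 70% of its speed; a pose out of reach is approached as far as the arm can. A call with a number of a shift or a turn outside -1 to 1 is refused whole. A call with a gripper value outside its range is refused whole. The fingers move at their own pace and stop on an object; "squeeze" is the grip in N (left out, the last holds). Time passes only in rows, so rows that do not move let the fingers close. It gives the time, the measured TCP pose, the force and the opening at its end, in the units of the state.
- state(): the state, without advancing time (a new reading comes with each control period).
- snapshot(name): name is "side" or "top" or "wrist"; returns a dict with "image" (400x640x3 uint8, red, green, blue), "fx", "fy", "cx", "cy" (pixels), "extrinsics" (4x4, takes a point from camera to world coordinates). Camera axes: x right, y down, z forward; pixel columns grow to the right and rows downward; lengths in m; the calibration is good to about 2 mm. A picture is of the moment at which its call begins. There is no depth.
- close_job(): hands the job in, once; it reports no verdict.
Trained networks look in a picture, given as the dict that the camera call returned (one of the last four; its "shot" number tells which), for a name from the list of things; names that differ only in an ending like _2 or _b are one class to them, and where a whole thing is asked for, a point or a joint stands for the part that bears it (a point fixed in the world has none). Each returns a list of dicts, best first, with "conf" (0 to 1); they miss things now and then, are a little off and sometimes report something else, mostly with a low value. They report only what shows in the picture. A call takes as long as a camera call. They do not tell look-alikes from the thing itself.
- outline_of(picture, target): "mask" (400x640 bool, what is visible of it) and "rect" ([left, top, right, bottom] in pixels, round what is visible of it).
The state is a dict: "t": time; "joints": joint angles; "dq": joint speeds; "tau": joint torques, N m; "position": TCP position; "eef_rot": TCP orientation; "wrist_force": force on the tool from outside, world axes, zero at the start; "ft_torque": the same for the moment, N m; "finger_gap": finger opening in m.
Only numpy, scipy, OpenCV 4.12 (cv2) and the standard library are available. Lean on these libraries where they do the work, as an engineer would, in place of code of your own. Each camera call takes 0.05 s, during which the arm holds its last target. There are 200 camera calls.

## Working session

There is one attempt and no reset: what is moved stays moved. The work goes in short steps, Python scripts to look and compute and a tool call to move; the robot and the scene stay as the last step left them, time stands still between calls to the robot, and variables do not carry over. Pictures are saved under pics/ and viewed, about 8 in all and at most 12, crops included, and the job is handed in when it is done.

Besides the shell and the picture viewer there is one more tool, called in YAML: its name, and indented under it one key for each argument. play_rows: Moves the arm, as the interface text tells. Scaled input: -1 to 1 covers 0.06 m each way for a shift and 5 degrees each way for a turn. Its arguments: {"type":"object","properties":{"rows":{"type":"array","items":{"type":"object","properties":{"xyz":{"type":"array","items":{"type":"number","minimum":-1,"maximum":1}},"turn":{"type":"array","items":{"type":"number","minimum":-1,"maximum":1}},"hand":{"type":"number"}}}},"squeeze":{"type":"number"}},"required":["rows"]}

```bash
mkdir -p pics; ls; cat > h.py <<'E'
import numpy as np,cv2
from plant import state,snapshot,close_job,outline_of
def save(p,n,crop=None,s=1):
    im=p["image"][:,:,::-1]
    if crop: im=im[crop[1]:crop[3],crop[0]:crop[2]]
    cv2.imwrite("pics/"+n,cv2.resize(im,None,fx=s,fy=s,interpolation=cv2.INTER_CUBIC))
E
python3 - <<'E'
from h import *
ims=[]
for n in("top","side"):
    p=snapshot(n);ims.append(p["image"])
    print(n,p["fx"],p["cx"],p["cy"],np.round(p["extrinsics"],4).tolist())
    np.savez(n+"_cam.npz",fx=p["fx"],fy=p["fy"],cx=p["cx"],cy=p["cy"],E=p["extrinsics"],image=p["image"])
    for t in("jig","runway","pull","trip_pad","kicker","parts_tray"):
        for o in outline_of(p,t)[:3]:
            m=o["mask"];ys,xs=np.nonzero(m);print(t,round(o["conf"],2),np.round(o["rect"]).tolist(),len(xs),xs.mean().round(1) if len(xs) else 0,ys.mean().round(1) if len(xs) else 0)
    save(p,n+"0.png",s=1.25)
s=state();print({k:np.round(v,3).tolist() for k,v in s.items()})
E
```

```text
pics
top 366.0015616622525 327.9369168126569 200.1681275855901 [[-0.0749, -0.9765, 0.2021, 0.3056], [-0.9972, 0.0736, -0.0141, 0.1262], [-0.0011, -0.2026, -0.9793, 1.0307], [0.0, 0.0, 0.0, 1.0]]
jig 0.93 [313.0, 118.0, 427.0, 228.0] 7587 364.9 180.8
jig 0.59 [316.0, 98.0, 385.0, 145.0] 1078 346.0 123.4
runway 0.74 [322.0, 156.0, 421.0, 208.0] 2470 368.9 182.5
pull 0.71 [328.0, 257.0, 344.0, 269.0] 131 337.2 261.2
pull 0.66 [401.0, 234.0, 416.0, 251.0] 134 406.8 242.3
pull 0.6 [366.0, 166.0, 393.0, 189.0] 318 378.4 174.3
trip_pad 0.83 [350.0, 186.0, 396.0, 210.0] 333 368.2 197.6
trip_pad 0.74 [315.0, 101.0, 383.0, 147.0] 1142 344.2 123.3
kicker 0.48 [390.0, 159.0, 419.0, 177.0] 86 397.8 168.8
parts_tray 0.69 [248.0, 161.0, 320.0, 246.0] 4439 283.1 205.1
side 433.94200996846644 314.2470556261558 198.4543598737129 [[-0.9853, -0.1297, 0.1114, 0.3863], [-0.1699, 0.6706, -0.7221, 0.9428], [0.019, -0.7304, -0.6828, 0.892], [0.0, 0.0, 0.0, 1.0]]
jig 0.91 [257.0, 129.0, 338.0, 231.0] 5099 303.2 189.5
runway 0.92 [299.0, 131.0, 334.0, 222.0] 2014 311.6 178.8
pull 0.64 [304.0, 149.0, 316.0, 173.0] 266 310.0 160.7
pull 0.58 [359.0, 174.0, 376.0, 183.0] 156 368.3 181.0
pull 0.53 [371.0, 222.0, 382.0, 236.0] 113 375.4 228.8
trip_pad 0.47 [308.0, 156.0, 333.0, 188.0] 222 326.5 173.7
kicker 0.6 [311.0, 143.0, 314.0, 154.0] 32 310.5 146.5
parts_tray 0.94 [262.0, 223.0, 352.0, 285.0] 4793 306.9 255.5
{'t': 0.7, 'joints': [-1.375, 0.13, 1.488, 0.0, 1.523, -0.085], 'dq': [-0.001, -0.002, 0.0, -0.002, -0.0, -0.0], 'tau': [0.001, -55.959, -49.195, 0.077, 0.023, -0.0], 'position': [0.166, -0.577, 0.233], 'eef_rot': [0.099, -0.7, 0.7, -0.099], 'wrist_force': [-0.273, 1.458, 0.373], 'ft_torque': [-0.024, 0.051, -0.029], 'finger_gap': 0.093}
```

```bash
python3 - <<'E'
from h import *
a=np.load("top_cam.npz")["image"][80:280,240:440,::-1];b=np.load("side_cam.npz")["image"][110:260,240:390,::-1]
a=cv2.resize(a,(400,400),interpolation=cv2.INTER_CUBIC)
b=cv2.resize(b,(400,400),interpolation=cv2.INTER_CUBIC)
cv2.imwrite("pics/crop1.png",np.hstack([a,b]))
E
```

```text
(no output)
```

View pics/top0.png

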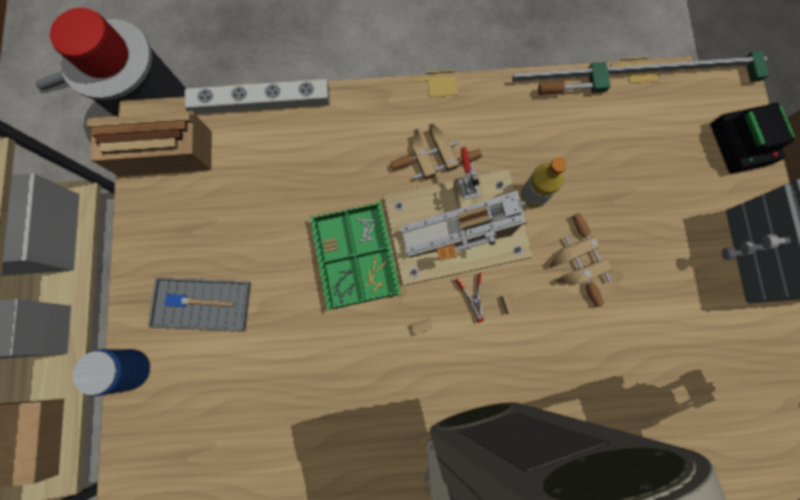

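View pics/crop1.png

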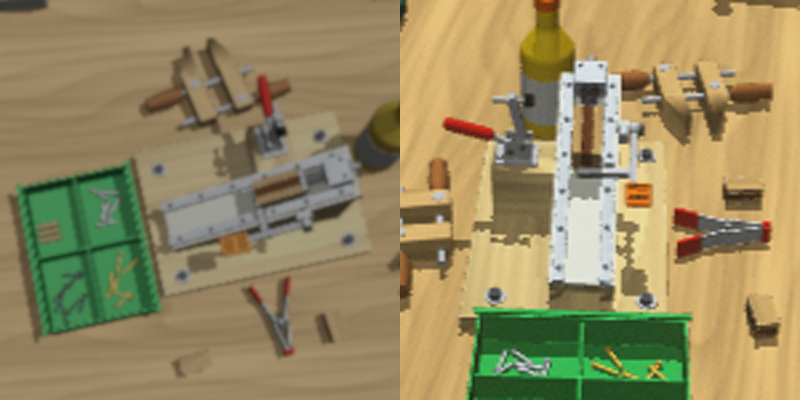

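The pull in the jig is at pixel (378,174) in the top view. The look-alikes are the small loose blocks at (337,261) and (407,242). The orange tab is at about (358,202), with clamp 1 at (350,123) and the glue bottle at (437,145). I choose the jig block because it is largest and sits between kicker and catch. Next I fit the jig pose.

```bash
cat >> h.py <<'E'
from scipy.optimize import least_squares
from scipy.spatial.transform import Rotation as R
def Trun(p):  # p=X,Y,yaw (yaw = turn of runway x axis about world z)
    T=np.eye(4);T[:3,:3]=R.from_euler('z',p[2]).as_matrix()@R.from_euler('x',-.35).as_matrix();T[:3,3]=[p[0],p[1],.095];return T
def proj(c,P):
    E=np.linalg.inv(c["extrinsics"]);q=np.atleast_2d(P)@E[:3,:3].T+E[:3,3]
    return np.c_[c["fx"]*q[:,0]/q[:,2]+c["cx"],c["fy"]*q[:,1]/q[:,2]+c["cy"]]
def loc(p,L): T=Trun(p);return np.atleast_2d(L)@T[:3,:3].T+T[:3,3]
def orange(c,near=None,r=40):
    h=cv2.cvtColor(c["image"],cv2.COLOR_RGB2HSV)
    m=cv2.inRange(h,(7,170,130),(16,255,255))
    if near is not None:
        k=np.zeros_like(m);cv2.circle(k,tuple(int(v) for v in near),int(r),255,-1);m&=k
    m=cv2.morphologyEx(m,cv2.MORPH_CLOSE,np.ones((5,5)))
    n,l,s,ce=cv2.connectedComponentsWithStats(m);i=1+np.argmax(s[1:,4]);return ce[i],s[i,4]
def overlay(c,p,n,crop,s):
    im=cv2.resize(np.ascontiguousarray(c["image"][crop[1]:crop[3],crop[0]:crop[2],::-1]),None,fx=s,fy=s,interpolation=cv2.INTER_CUBIC)
    def pl(L,col): cv2.polylines(im,[np.int32((proj(c,loc(p,np.array(L)/1e3))-crop[:2]+.5)*s)],True,col,1)
    pl([[-18,-125,0],[18,-125,0],[18,135,0],[-18,135,0]],(255,0,255))
    pl([[-16,-60,34],[16,-60,34],[16,0,34],[-16,0,34]],(0,255,0))
    pl([[-68.5,22,30],[-41.5,22,30],[-41.5,60,24],[-68.5,60,24]],(255,255,0))
    cv2.imwrite("pics/"+n,im);return im
E
python3 - <<'E'
from h import *
cs=[dict(snapshot(n)) for n in("top","side")]
near=[(358,202),(329,183)]
obs=[]
for c,nr in zip(cs,near):
    o,a=orange(c,nr,15);
    b=[r for r in outline_of(c,"pull")]
    tgt=(378,174) if c is cs[0] else (310,161)
    b=min(b,key=lambda r:np.hypot((r["rect"][0]+r["rect"][2])/2-tgt[0],(r["rect"][1]+r["rect"][3])/2-tgt[1]))
    rw=outline_of(c,"runway")[0]["mask"]
    wm=np.uint8(rw)*255
    print(o,a,b["rect"])
    obs.append((o,np.argwhere(b["mask"])[:,::-1].mean(0),cv2.minAreaRect(np.argwhere(rw)[:,::-1].astype(np.float32))))
    print(obs[-1][1:])
def f(p):
    r=[]
    for c,(o,pm,_) in zip(cs,obs):
        r+=[*(proj(c,loc(p,[-.055,.041,.027]))[0]-o),*(.5*(proj(c,loc(p,[0,-.03,.028]))[0]-pm))]
    return np.array(r)
s=least_squares(f,[.45,.05,.1]);print(s.x,f(s.x).round(2))
a=overlay(cs[0],s.x,"a.png",(300,130,440,230),4);b=overlay(cs[1],s.x,"b.png",(250,110,350,240),4)
b=cv2.resize(b,(308,400));cv2.imwrite("pics/ov.png",np.hstack([a[:400,:490],b]))
np.save("p.npy",s.x)
q=R.from_quat(state()["eef_rot"]).as_matrix();print(q.round(3));print(Trun(s.x).round(3))
E
```

```text
[355.69090909 201.09090909] 55 [365.6, 165.9, 392.7, 183.9]
(array([377.94256757, 174.10472973]), ((371.5341796875, 183.66909790039062), (36.7254753112793, 101.71888732910156), 72.25532531738281))
[329.04109589 182.56164384] 73 [303.8, 148.6, 318.1, 172.7]
(array([310.09824561, 161.44561404]), ((315.57879638671875, 176.13595581054688), (37.41255569458008, 88.05110168457031), 1.9091525077819824))
[0.54727231 0.00096848 0.12268227] [ 0.1   0.67 -0.26 -0.05 -0.61  0.12 -0.06 -0.85]
[[-0.961 -0.     0.277]
 [-0.277 -0.    -0.961]
 [ 0.    -1.     0.   ]]
[[ 0.992 -0.115 -0.042  0.547]
 [ 0.122  0.932  0.34   0.001]
 [ 0.    -0.343  0.939  0.095]
 [ 0.     0.     0.     1.   ]]
```

View pics/ov.png

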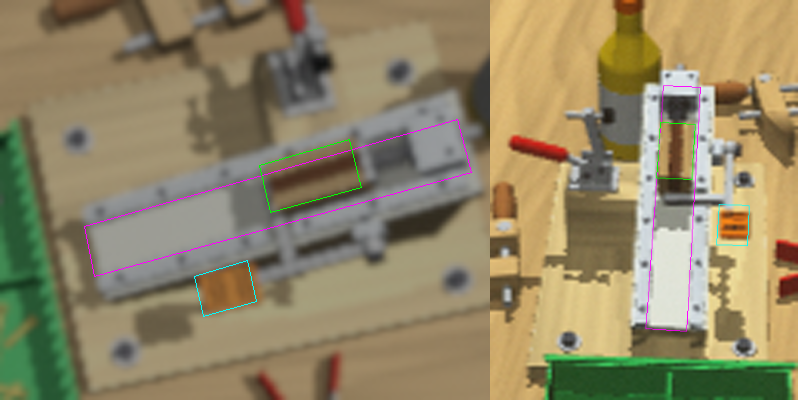

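Overlay agrees with both pictures: channel, pull and tab all line up. I raise, then swing on an arc about the base (16 × 5°), then tilt square to the deck.

play_rows:
  rows:
    - {"xyz": [0,-1,0],"hand": -0.2}
    - {"xyz": [0,-1,0],"hand": -0.2}
    - {"xyz": [-0.87,0,0],"turn": [0,-1,0],"hand": -0.2}
    - {"xyz": [-0.87,0,0],"turn": [0,-1,0],"hand": -0.2}
    - {"xyz": [-0.87,0,0],"turn": [0,-1,0],"hand": -0.2}
    - {"xyz": [-0.87,0,0],"turn": [0,-1,0],"hand": -0.2}
    - {"xyz": [-0.87,0,0],"turn": [0,-1,0],"hand": -0.2}
    - {"xyz": [-0.87,0,0],"turn": [0,-1,0],"hand": -0.2}
    - {"xyz": [-0.87,0,0],"turn": [0,-1,0],"hand": -0.2}
    - {"xyz": [-0.87,0,0],"turn": [0,-1,0],"hand": -0.2}
    - {"xyz": [-0.87,0,0],"turn": [0,-1,0],"hand": -0.2}
    - {"xyz": [-0.87,0,0],"turn": [0,-1,0],"hand": -0.2}

```text
schema error: expected keys xyz, turn, hand
```

play_rows:
  rows:
    - {"xyz": [-0.87,0,0],"turn": [0,-1,0],"hand": -0.2}
    - {"xyz": [-0.87,0,0],"turn": [0,-1,0],"hand": -0.2}
    - {"xyz": [-0.87,0,0],"turn": [0,-1,0],"hand": -0.2}
    - {"xyz": [-0.87,0,0],"turn": [0,-1,0],"hand": -0.2}
    - {"xyz": [-0.87,0,0],"turn": [0,-1,0],"hand": -0.2}
    - {"xyz": [-0.87,0,0],"turn": [0,-1,0],"hand": -0.2}
    - {"turn": [0,0,-1],"hand": -0.2}
    - {"turn": [0,0,-1],"hand": -0.2}
    - {"turn": [0,0,-1],"hand": -0.2}
    - {"turn": [0,0,-1],"hand": -0.2}

```text
schema error: expected keys xyz, turn, hand
```

```bash
cat >> h.py <<'E'
def go(p,tip):  # tip: fingertip-midpoint target in runway frame, m
    s=state();T=Trun(p);M=R.from_quat(s["eef_rot"]).as_matrix();x=np.array(s["position"])
    G=np.c_[np.cross(-T[:3,2],T[:3,0]),-T[:3,2],T[:3,0]]
    rv=R.from_matrix(M.T@G).as_rotvec()
    goal=loc(p,tip)[0]-.014*G[:,1]
    L=np.linalg.inv(T)
    print("t",round(s["t"],2),"tip now in runway mm",((L[:3,:3]@(x+.014*M[:,1])+L[:3,3])*1e3).round(1),"turn units",(np.degrees(rv)/5).round(2),"shift units (now axes)",(M.T@(goal-x)/.06).round(3),"(after turn)",(G.T@(goal-x)/.06).round(3),"F",np.round(s["wrist_force"],1),"gap",s["finger_gap"])
E
python3 - <<'E'
from h import *
p=np.load("p.npy")
go(p,[-.0275,.041,.08])
c=dict(snapshot("wrist"))
E=c["extrinsics"];print(np.round(E,3).tolist(),c["fx"])
print(proj(c,loc(p,np.array([[-55,41,27],[0,-30,34],[0,135,0],[0,0,0]])/1e3)).round(1))
overlay(c,p,"w1.png",(0,0,640,400),1.2)
E
```

```text
t 1.0 tip now in runway mm [-448.8 -537.   -64.4] turn units [  2.83 -16.01  -3.32] shift units (now axes) [-8.501  1.056 -8.725] (after turn) [-9.713 -2.421  7.022] F [-0.3 -0.5  0. ] gap 0.09299862274652161
[[0.277, -0.932, -0.235, 0.231], [-0.961, -0.269, -0.067, -0.558], [-0.001, 0.244, -0.97, 0.384], [0.0, 0.0, 0.0, 1.0]] 304.2955145652939
[[ -592.5  -646.7]
 [ -712.5 -1001.7]
 [ -520.3  -601.1]
 [ -493.9  -736.5]]
```

View pics/w1.png

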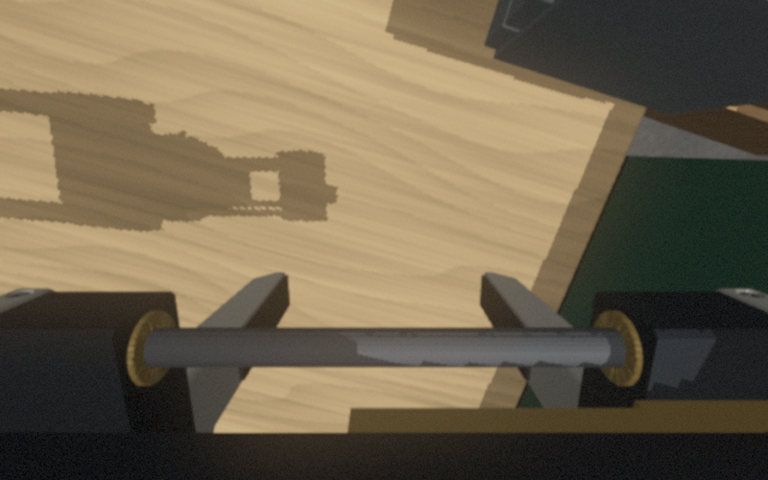

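The moves were refused because every row needs all three keys, so the picture only shows the start pose. Resending.

play_rows:
  rows:
    - {"xyz": [0,-1,0],"turn": [0,0,0],"hand": -0.2}
    - {"xyz": [0,-1,0],"turn": [0,0,0],"hand": -0.2}
    - {"xyz": [-0.87,0,0],"turn": [0,-1,0],"hand": -0.2}
    - {"xyz": [-0.87,0,0],"turn": [0,-1,0],"hand": -0.2}
    - {"xyz": [-0.87,0,0],"turn": [0,-1,0],"hand": -0.2}
    - {"xyz": [-0.87,0,0],"turn": [0,-1,0],"hand": -0.2}
    - {"xyz": [-0.87,0,0],"turn": [0,-1,0],"hand": -0.2}
    - {"xyz": [-0.87,0,0],"turn": [0,-1,0],"hand": -0.2}
    - {"xyz": [-0.87,0,0],"turn": [0,-1,0],"hand": -0.2}
    - {"xyz": [-0.87,0,0],"turn": [0,-1,0],"hand": -0.2}
    - {"xyz": [-0.87,0,0],"turn": [0,-1,0],"hand": -0.2}
    - {"xyz": [-0.87,0,0],"turn": [0,-1,0],"hand": -0.2}

```text
t: 2.55
position: [0.5625, -0.2596, 0.3525]
eef_rot: [-0.386, 0.592, -0.592, 0.386]
wrist_force: [0.8, -0.1, 0.3]
finger_gap: 0.0373
```

play_rows:
  rows:
    - {"xyz": [-0.87,0,0],"turn": [0,-1,0],"hand": -0.2}
    - {"xyz": [-0.87,0,0],"turn": [0,-1,0],"hand": -0.2}
    - {"xyz": [-0.87,0,0],"turn": [0,-1,0],"hand": -0.2}
    - {"xyz": [-0.87,0,0],"turn": [0,-1,0],"hand": -0.2}
    - {"xyz": [-0.87,0,0],"turn": [0,-1,0],"hand": -0.2}
    - {"xyz": [-0.87,0,0],"turn": [0,-1,0],"hand": -0.2}
    - {"xyz": [0,0,0],"turn": [0,0,-1],"hand": -0.2}
    - {"xyz": [0,0,0],"turn": [0,0,-1],"hand": -0.2}
    - {"xyz": [0,0,0],"turn": [0,0,-1],"hand": -0.2}
    - {"xyz": [0,0,0],"turn": [0,0,-1],"hand": -0.2}

```text
t: 3.8
position: [0.623, 0.0427, 0.353]
eef_rot: [0.6, -0.373, 0.558, -0.435]
wrist_force: [0.9, -0.7, -0.4]
finger_gap: 0.037
```

```bash
python3 - <<'E'
from h import *
p=np.load("p.npy")
go(p,[-.0275,.041,.08])
E
```

```text
t 3.8 tip now in runway mm [ 80.2 -58.3 239.4] turn units [ 0.06 -0.18  0.02] shift units (now axes) [-1.631  2.662 -1.808] (after turn) [-1.654  2.657 -1.796] F [ 0.9 -0.7 -0.4] gap 0.036975097629037244
```

play_rows:
  rows:
    - {"xyz": [0,0,0],"turn": [0.06,-0.18,0.02],"hand": -0.2}
    - {"xyz": [-0.82,0,-0.9],"turn": [0,0,0],"hand": -0.2}
    - {"xyz": [-0.83,0,-0.9],"turn": [0,0,0],"hand": -0.2}
    - {"xyz": [0,0.9,0],"turn": [0,0,0],"hand": -0.2}
    - {"xyz": [0,0.9,0],"turn": [0,0,0],"hand": -0.2}
    - {"xyz": [0,0.85,0],"turn": [0,0,0],"hand": -0.2}
    - {"xyz": [0,0,0],"turn": [0,0,0],"hand": -0.2}
    - {"xyz": [0,0,0],"turn": [0,0,0],"hand": -0.2}

```text
t: 4.8
position: [0.5293, 0.0566, 0.1767]
eef_rot: [0.602, -0.37, 0.553, -0.441]
wrist_force: [-0.4, -0.4, -0.0]
finger_gap: 0.0375
```

```bash
python3 - <<'E'
from h import *
p=np.load("p.npy")
go(p,[-.0275,.041,.035])
c=dict(snapshot("wrist"))
q=proj(c,loc(p,np.array([[-55,41,27],[0,-30,34],[0,135,0],[0,0,0]])/1e3));print(q.round(1))
try: print(orange(c,q[0],90))
except Exception as e: print(e)
for t in("pull","trip_pad","runway"):
    for o in outline_of(c,t)[:2]: print(t,o["conf"],o["rect"],np.argwhere(o["mask"])[:,::-1].mean(0))
overlay(c,p,"w2.png",(0,0,640,400),1.2)
d=snapshot("side");save(d,"s2.png",(250,90,370,240),4)
E
```

```text
t 4.8 tip now in runway mm [-11.   25.9  82.4] turn units [-0.02 -0.02 -0.04] shift units (now axes) [-0.249  0.791 -0.277] (after turn) [-0.252  0.791 -0.275] F [-0.4 -0.4 -0. ] gap 0.03749580222270732
[[261.5 195.7]
 [334.8 286.4]
 [334.9  66.6]
 [333.3 234.7]]
(array([251., 215.]), np.int32(1))
pull 0.92 [312.5, 237.7, 358.7, 319.8] [334.98055556 273.82333333]
pull 0.77 [164.6, 223.7, 208.6, 239.5] [185.62243286 233.93680885]
trip_pad 0.96 [240.2, 173.5, 344.7, 242.6] [278.53774464 207.85228332]
trip_pad 0.64 [179.4, 0.1, 485.9, 27.5] [320.38106343  10.4261505 ]
runway 0.64 [240.6, 67.5, 377.1, 339.7] [325.8637764  177.21010474]
```

View pics/w2.png

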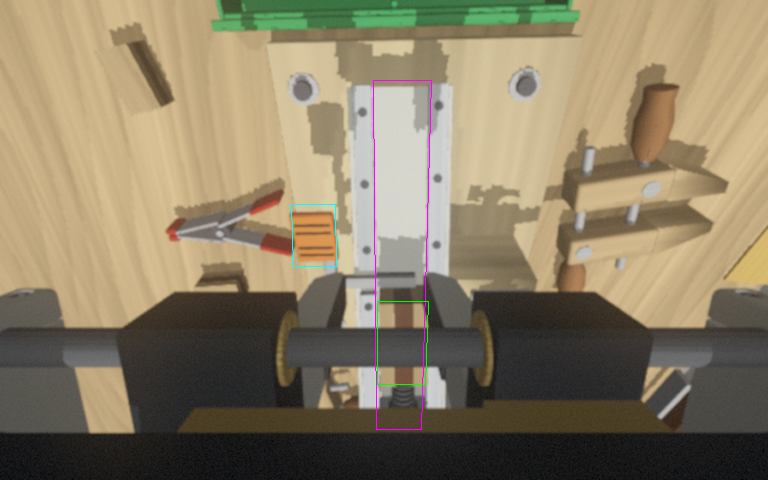

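View pics/s2.png

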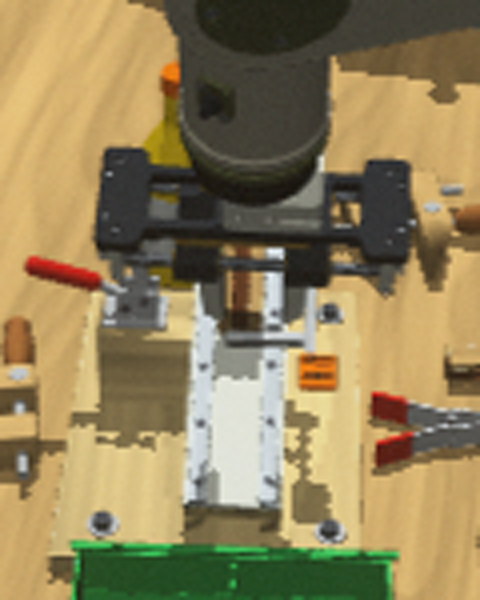

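The wrist view shows the tab at (262,198) in camera pixels, within 1–2 mm of the prediction, and the channel lines up too. The side view shows the gripper clear of the clamp. The last shift fell 16 mm short, so I make it up and then stop just above the tab.

play_rows:
  rows:
    - {"xyz": [-0.13,0,-0.14],"turn": [0,0,0],"hand": -0.2}
    - {"xyz": [-0.13,0,-0.14],"turn": [0,0,-0.04],"hand": -0.2}
    - {"xyz": [0,0.35,0],"turn": [0,0,0],"hand": -0.2}
    - {"xyz": [0,0.34,0],"turn": [0,0,0],"hand": -0.2}
    - {"xyz": [0,0,0],"turn": [0,0,0],"hand": -0.2}
    - {"xyz": [0,0,0],"turn": [0,0,0],"hand": -0.2}

```text
t: 5.8
position: [0.5115, 0.0552, 0.1308]
eef_rot: [0.603, -0.369, 0.554, -0.44]
wrist_force: [-0.4, 0.5, 0.7]
finger_gap: 0.0373
```

```bash
python3 - <<'E'
from h import *
p=np.load("p.npy")
go(p,[-.0275,.042,.008])
c=dict(snapshot("wrist"))
d=snapshot("side")
a=cv2.resize(c["image"][120:320,200:440,::-1],(480,400),interpolation=cv2.INTER_CUBIC)
b=cv2.resize(d["image"][120:240,260:356,::-1],(320,400),interpolation=cv2.INTER_CUBIC)
cv2.imwrite("pics/c3.png",np.hstack([a,b]))
E
```

```text
t 5.8 tip now in runway mm [-28.9  42.4  39.6] turn units [-0.    0.    0.01] shift units (now axes) [0.006 0.527 0.023] (after turn) [0.007 0.527 0.023] F [-0.4  0.5  0.7] gap 0.0373235809090045
```

View pics/c3.png

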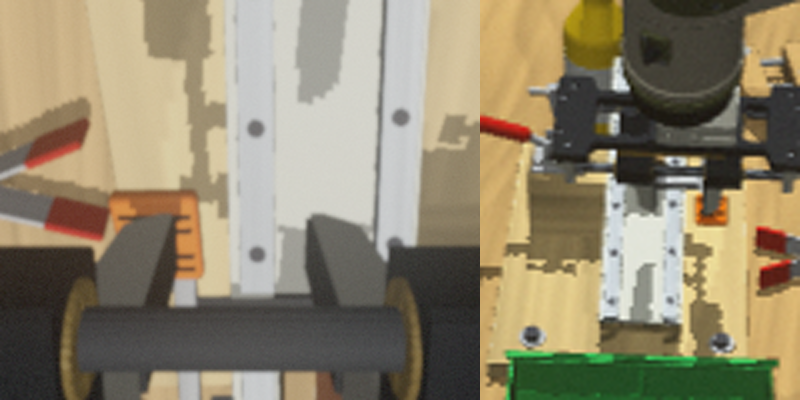

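Both fingertips are aligned, one over the tab and one over the channel. Pressing.

play_rows:
  rows:
    - {"xyz": [0,0.1,0.02],"turn": [0,0,0],"hand": -0.2}
    - {"xyz": [0,0.1,0],"turn": [0,0,0],"hand": -0.2}
    - {"xyz": [0,0.1,0],"turn": [0,0,0],"hand": -0.2}
    - {"xyz": [0,0.1,0],"turn": [0,0,0],"hand": -0.2}
    - {"xyz": [0,0.1,0],"turn": [0,0,0],"hand": -0.2}
    - {"xyz": [0,0,0],"turn": [0,0,0],"hand": -0.2}
    - {"xyz": [0,0,0],"turn": [0,0,0],"hand": -0.2}

```text
t: 6.78
position: [0.5142, 0.045, 0.1024]
eef_rot: [0.603, -0.369, 0.554, -0.44]
wrist_force: [-1.2, 5.4, 7.5]
finger_gap: 0.0375
```

```bash
python3 - <<'E'
from h import *
p=np.load("p.npy")
go(p,[-.0275,.042,.008])
c=dict(snapshot("wrist"));d=snapshot("side");e=snapshot("top")
for k in(c,d,e):
  for o in outline_of(k,"pull")[:3]: print(o["conf"],o["rect"])
a=cv2.resize(c["image"][120:320,200:440,::-1],(480,400),interpolation=cv2.INTER_CUBIC)
b=cv2.resize(d["image"][120:240,260:356,::-1],(320,400),interpolation=cv2.INTER_CUBIC)
cv2.imwrite("pics/c4.png",np.hstack([a,b]))
E
```

```text
t 6.78 tip now in runway mm [-27.4  42.3   9.3] turn units [-0.  0.  0.] shift units (now axes) [ 0.005  0.022 -0.001] (after turn) [ 0.005  0.022 -0.001] F [-1.2  5.4  7.5] gap 0.03753667817640063
0.85 [337.7, 248.3, 375.9, 338.5]
0.79 [19.2, 27.8, 113.6, 110.2]
0.53 [358.0, 175.7, 378.8, 186.9]
0.52 [369.7, 219.9, 384.0, 239.0]
0.74 [400.1, 236.6, 415.6, 251.0]
0.64 [354.6, 174.2, 380.1, 189.5]
```

View pics/c4.png

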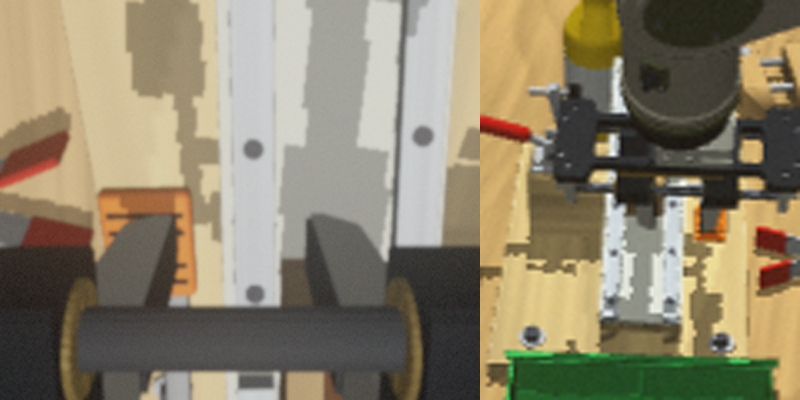

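The pull has moved: in the top view it is about 12 px (~30 mm) down the runway, against the channel finger. About 9 N on the tab suggests it is on its stop. I press 1.2 mm more to confirm.

play_rows:
  rows:
    - {"xyz": [0,0.02,0],"turn": [0,0,0],"hand": -0.2}
    - {"xyz": [0,0,0],"turn": [0,0,0],"hand": -0.2}
    - {"xyz": [0,0,0],"turn": [0,0,0],"hand": -0.2}
    - {"xyz": [0,0,0],"turn": [0,0,0],"hand": -0.2}

```text
t: 7.58
position: [0.5144, 0.0449, 0.1019]
eef_rot: [0.603, -0.369, 0.554, -0.44]
wrist_force: [-3.4, 6.0, 13.0]
finger_gap: 0.0376
```

```bash
python3 - <<'E'
from h import *
p=np.load("p.npy")
go(p,[-.0275,.042,.008])
e=dict(snapshot("top"));c=dict(snapshot("wrist"))
b=[o for o in outline_of(e,"pull") if abs((o["rect"][0]+o["rect"][2])/2-367)<15][0]
print(b["rect"])
for y in (-30,-15,0,5,10):
    q=proj(e,loc(p,np.array([[sx*16,y+sy*30,34] for sx in(-1,1) for sy in(-1,1)])/1e3));print(y,q.min(0).round(1),q.max(0).round(1))
a=cv2.resize(e["image"][140:230,310:430,::-1],(520,390),interpolation=cv2.INTER_CUBIC)
cv2.imwrite("pics/c5.png",a)
E
```

```text
t 7.58 tip now in runway mm [-27.3  42.3   8.8] turn units [-0.01 -0.    0.  ] shift units (now axes) [ 0.006  0.014 -0.004] (after turn) [ 0.006  0.014 -0.004] F [-3.4  6.  13. ] gap 0.037607179896429144
[355.5, 170.0, 379.3, 187.8]
-30 [364.3 164.3] [389.9 182.7]
-15 [358.8 165.9] [384.1 184.2]
0 [353.3 167.6] [378.3 185.8]
5 [351.5 168.1] [376.4 186.3]
10 [349.7 168.7] [374.5 186.8]
```

View pics/c5.png

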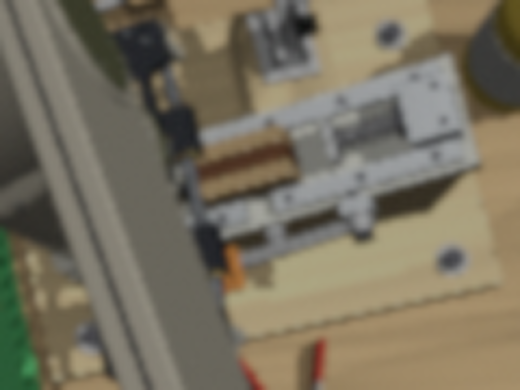

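The tab is on its hard stop (normal force rose about 5 N over 0.5 mm). The pull lies flat in the channel at about y = 0 to 4 mm, against the finger. Handing in.

```bash
python3 -c "
from h import *
print(close_job())"
```

```text
the job is handed in; nothing more can be done
None
```

I pressed the orange tab down to its stop with one finger. The kicker knocked the pull out, and my other finger, already in the channel, stopped it on the runway. I handed the job in at about 8 s of the 29 s allowed, in that pose; no verdict was reported.

**Last checks:**
- **Tab:** the finger force rose about 5 N for the last 0.5 mm, to 13 N vertical, which means the tab is hard on its stop. The fingertip was about 9 mm above the deck, as described for fully down.
- **Pull:** it showed about 30 mm down from its nest, its origin near y = 0 to 4 mm. With the finger at y = 42 mm, contact was expected at 4.5 mm. It looks flat in the channel, with a clear gap to the sprung kicker.
- **Other things on the bench:** nothing looked moved in the pictures I viewed, but I did not measure each item.

**What did not go to plan:**
- The first move calls were refused because each row needs all three keys, so nothing moved.
- One sideways shift fell about 16 mm short, and I corrected it before pressing.
- The light touch of the pull on the finger could not be measured apart from the tab force. I inferred it from the pull's position and the slope.

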